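# Stamp two sides of the toothpick carton and hold it up

## Task

Date-mark the small upright toothpick carton on the bench stamper, keeping it upright: press the middle of one of its narrow sides squarely and gently against the sprung stamping head until the head has gone nearly all the way in, back off, give the carton a quarter turn and press the middle of one of its broad sides in the same way. Then lift it clear, about 17 cm above the worktop, and keep it level and still in the gripper for at least two seconds so the marks can dry; the program finishes while the carton is still held there. Leave the shaker, the spice jar and the sauce dish where they stand.

Things in the scene. Friction and masses are not known exactly. Their poses are not given: they have to be found in the camera images.
- pick_box: The workpiece: small upright stiff toothpick carton, about 60 g, 30 mm (its x) by 52 mm (its y) by 75 mm tall (z), starting upright on the worktop left of the stamper. Origin: centre of its underside. Narrow sides (30 mm wide): its faces at y = +-26 mm; broad sides (52 mm wide): at x = +-15 mm. Gripped near the top, fingertips 41 mm or more above the underside, the fingers pass over the stamper.
- stamper: Low grey bench stamper fixed to the worktop, base 90 mm long (x) and 56 mm wide, nowhere over 30 mm high. Origin at worktop height under the housing. Its x axis is level and points the way the head is pushed, from head into housing; the head sticks out at the -x end, toward the robot, its face 50 mm in front of the origin, 10 mm beyond the base plate. The worktop in front is free.
- stamp_face (a point): Centre of the rubber face of the stamping head, 16 mm wide and 18 mm high, upright, 17 mm above the worktop (face from 8 to 26 mm high). It moves in with the head. It can mark a carton standing on the worktop or held up to a few mm above it.
- stamp_head (a joint): How far the stamping head is pushed in, m: 0 is out (at rest), 0.010 is the stop. A spring resists with about 1.6 N at first and 5.6 N at the stop, and brings the head back out.
- pepper_shaker: Bystander: steel pepper shaker, round, 58 mm across, 95 mm tall, loose, stands at the back left of the stamper. Origin at the centre of its underside.
- spice_jar: Bystander: spice jar with a white lid, round, 47 mm across, 98 mm tall, loose, stands at the left front. Origin at the centre of its underside.
- sauce_dish: Bystander: small white sauce dish, 67 mm across, 21 mm high, loose, behind and left of the stamper. Origin at the centre of its underside.
Things that resemble listed ones, but are neither listed nor needed, are in the scene too. Of the things that look like the stamper, the larger one is meant.

How it is judged:
By the outcome, as a careful person would: the job done as asked, in the order asked, and still so for the second after the job is handed in, while the arm keeps its last pose, push and grip.
It also fails if it takes over 64 s, if anything falls off the work surface, if the arm or the gripper's body presses on something with over 40 N, if the wrist force passes 120 N, or if a joint passes its speed limit or range.

## Robot

A 6-joint arm with a two-finger parallel gripper is mounted at the origin on a cart in front of the work surface, level with it; the furniture and walls round the work are solid. World frame = base frame: x ahead of the robot, y to its left, z up, the work surface at z = 0. Lengths are in m, angles in rad, forces in N, time in s.
With the tool pointing down it reaches from about 0.425 to 0.95 m from the base axis. Payload 3.5 kg.
Tool frame: the origin (TCP) lies at the very end of the fingers, on their centre line; the grasp point (between the pads) lies ctrl.pinch_z behind it (ctrl.pinch_z is the distance from the TCP to the grasp point, in m); z points along the fingers, y is the line along which they close (so a half turn about z gives the same grasp; the last joint's range is limited). The gripper opens to 85 mm and grips with 20 to 120 N. Pads are 22 mm wide; open, the fingers measure 114 mm over their backs; the gripper's body (76 mm by 85 mm) begins 54 mm behind the grasp point. The pads swing forward as they close: fully open they stand 13 mm farther back than shut.
Start: joints at [1.117, 0.286, 1.577, -0, 1.279, -0.15], TCP at [0.202, 0.644, 0.207] pointing down, gripper open.
Joint ranges: [-2.77, 2.77], [-0.9, 2.22], [0.21, 2.48], [-1.53, 4.67], [0.24, 2.81], [-2.84, 2.84]. Speed limits (rad/s): [2.79, 2.79, 3.14, 3.14, 3.14, 3.14].

## Interface

Orientations are given as a unit quaternion [x, y, z, w].
In Python, from plant import ctrl gives the robot as it stands.
- The arm moves only by the shell command python3 -m inch [FORCE], which reads ROWS from standard input. ROWS is a JSON object whose key "ticks" holds a list of rows, 1 to 10 of them, each of 7 numbers: dx, dy, dz in normalised numbers (1 is 0.8 m), then a rotation vector rx, ry, rz in shares of 2 pi rad (1.0 is 2 pi rad), then the opening from 0.0 (shut) to 1.0 (fully open); each row is the pose to reach, as a shift and turn from the pose commanded when the command began, along the tool's axes at that moment; what a row does not reach only later rows make up. A row lasts 1/8 s, in which the tool goes at most 0.0625 m and 0.188 rad, less where a joint would pass 70% of its speed; a pose out of reach is approached as far as the arm can. The fingers move at their own pace and stop on an object; FORCE is the grip in N (left out, the last holds). Time passes only in rows, so rows that do not move let the fingers close. It prints the time, the measured TCP pose, the force, the opening and the grip force at its end. No shift or turn number may pass 1 either way. Input that does not fit is refused with a message, and nothing moves.
- ctrl.get_state(): the state, without advancing time (a new reading comes with each control period).
- ctrl.read_camera(name): name is "scene" or "top"; returns a dict with "pixels" (480x640x3 uint8, red, green, blue), "camera_matrix" (3x3 intrinsics, pixels), "xyz" and "orientation" of the camera in the world. Camera axes: x right, y down, z forward; pixel columns grow to the right and rows downward; lengths in m; the calibration is good to about 2 mm. A picture is of the moment at which its call begins. There is no depth.
- ctrl.sign_off(): hands the job in; it is judged then, once.
Trained networks look in the newest picture that a camera, given by its name, has taken for a name from the list of things; names that differ only in an ending like _2 or _b are one class to them, and where a whole thing is asked for, a point or a joint stands for the part that bears it (a point fixed in the world has none). Each returns a list of dicts, best first, with "conf" (0 to 1); they miss things now and then, are a little off and sometimes report something else, mostly with a low value. They report only what shows in the picture. A call takes as long as a camera call. They do not tell look-alikes from the thing itself.
- ctrl.recognise(camera, thing): "position" ([x, y, z] in m, in world coordinates, good to about 4 mm: the middle of the surface that is visible of it).
- ctrl.masks_of(camera, thing): "region" (480x640 bool, what is visible of it).
- ctrl.mark_of(camera, thing): "position" ([x, y, z] in m, in world coordinates, good to about 4 mm: a listed point, or the origin of a listed thing).
The state is a dict: "time": time; "qpos": joint angles; "dq": joint speeds; "joint_efforts": joint torques, N m; "eef_pos": TCP position; "tcp_rot": TCP orientation; "contact_force": force on the tool from outside, world axes, zero at the start; "wrist_torque": the same for the moment, N m; "opening": opening from 0.0 (shut) to 1.0 (fully open); "finger_force": force on a finger pad.
Only numpy, scipy, OpenCV 4.12 (cv2) and the standard library are available. Lean on these libraries where they do the work, as an engineer would, in place of code of your own. Each camera call takes 0.05 s, during which the arm holds its last target. There are 200 camera calls.

## Working session

There is one attempt and no reset: what is moved stays moved. The work goes in short steps, Python scripts to look and compute and a shell command to move; the robot and the scene stay as the last step left them, time stands still between calls to the robot, and variables do not carry over. Pictures are saved under pics/ and viewed, at most 10 in all, crops included, and the job is handed in when it is done.

```bash
mkdir -p pics; ls
python3 - <<'E'
from plant import ctrl
import cv2
for c in ("top","scene"):
    r=ctrl.read_camera(c); cv2.imwrite(f"pics/{c}0.png",r["pixels"][:,:,::-1])
    print(c,r["xyz"],r["orientation"],r["camera_matrix"])
    for t in ("pick_box","stamper","stamp_face","pepper_shaker","spice_jar","sauce_dish"):
        print(t,[(round(d["conf"],2),[round(float(x),3) for x in d["position"]]) for d in ctrl.mark_of(c,t)])
s=ctrl.get_state(); print(s, ctrl.pinch_z)
E
```

```text
pics
top [0.45584727 0.09147194 1.10661939] [ 0.71010239 -0.70368763  0.00304368 -0.02385461] [[620.72130211   0.         321.48660715]
 [  0.         620.72130211 226.07481217]
 [  0.           0.           1.        ]]
pick_box [(0.77, [0.471, 0.188, 0.003])]
stamper [(0.92, [0.582, -0.135, -0.005]), (0.56, [0.469, 0.024, -0.004])]
stamp_face [(0.57, [0.53, -0.135, 0.019]), (0.46, [0.436, 0.029, 0.015])]
pepper_shaker [(0.85, [0.568, 0.139, -0.001])]
spice_jar [(0.94, [0.364, 0.337, 0.001])]
sauce_dish [(0.76, [0.615, 0.041, 0.001])]
scene [ 0.08561036 -0.43626235  0.91101937] [ 0.89701816 -0.30508411  0.09970557 -0.30387646] [[496.69512412   0.         324.55736281]
 [  0.         496.69512412 246.89204994]
 [  0.           0.           1.        ]]
pick_box [(0.76, [0.475, 0.189, -0.002]), (0.68, [0.364, 0.333, 0.001])]
stamper [(0.76, [0.575, -0.136, -0.002]), (0.66, [0.476, 0.03, -0.003])]
stamp_face [(0.6, [0.439, 0.026, 0.009]), (0.56, [0.525, -0.139, 0.02])]
pepper_shaker [(0.6, [0.566, 0.144, 0.006])]
spice_jar [(0.72, [0.367, 0.338, -0.002])]
sauce_dish [(0.9, [0.614, 0.04, 0.003]), (0.27, [0.573, -0.138, 0.002])]
{'time': 0.7, 'qpos': array([ 1.11699569e+00,  2.86278474e-01,  1.57670397e+00,  1.81109725e-05,
        1.27860198e+00, -1.50001832e-01]), 'dq': array([ 1.45438100e-03, -2.90079163e-04,  1.31961196e-03, -2.03947670e-05,
        2.38053529e-03, -6.50716038e-04]), 'joint_efforts': array([ 3.47484702e-04, -4.05829847e+01, -2.92856365e+01, -1.46818065e-04,
        4.18260488e-04, -6.67066743e-06]), 'eef_pos': array([0.20188604, 0.64408592, 0.20703708]), 'tcp_rot': array([ 1.51318516e-01,  9.88485056e-01,  6.50923393e-06, -7.05533470e-06]), 'contact_force': array([0.3300403 , 0.29694274, 0.06792898]), 'wrist_torque': array([ 0.03225931,  0.0456374 , -0.00987714]), 'finger_force': 0.0, 'opening': 1.005066111294453} 0.0187
```

View pics/top0.png

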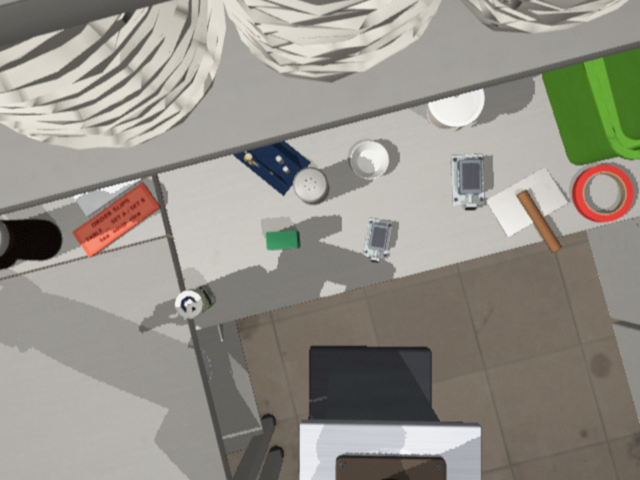

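View pics/scene0.png

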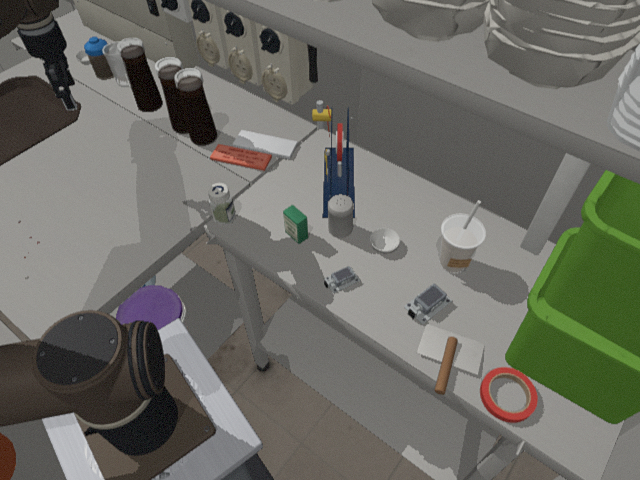

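The top picture shows the large stamper at (467,180) and its small look-alike at (378,240). The green carton is at (282,240), the shaker at (311,183), the dish at (369,158) and the jar at (190,302). A shelf overhangs the back. Next I'll rectify the view to get the yaws.

```bash
cat > h.py <<'E'
import numpy as np, cv2
from scipy.spatial.transform import Rotation as R
from plant import ctrl
def proj(r,P):
    P=np.atleast_2d(P); c=R.from_quat(r["orientation"]).inv().apply(P-r["xyz"])
    u=c@np.array(r["camera_matrix"]).T; return u[:,:2]/u[:,2:]
def unproj(r,uv,z):
    uv=np.atleast_2d(uv).astype(float)
    d=np.c_[uv,np.ones(len(uv))]@np.linalg.inv(r["camera_matrix"]).T
    d=R.from_quat(r["orientation"]).apply(d); return r["xyz"]+d*((z-r["xyz"][2])/d[:,2])[:,None]
def rect(r,cx,cy,z,half=0.07,n=400):
    # up = +x, left = +y
    w=np.array([[cx+half,cy+half,z],[cx+half,cy-half,z],[cx-half,cy-half,z],[cx-half,cy+half,z]])
    H=cv2.getPerspectiveTransform(proj(r,w).astype(np.float32),np.float32([[0,0],[n,0],[n,n],[0,n]]))
    im=cv2.warpPerspective(r["pixels"][:,:,::-1].copy(),H,(n,n),flags=cv2.INTER_CUBIC)
    for i in range(1,14): 
        p=int(i*0.01/(2*half)*n)
        cv2.line(im,(p,0),(p,4 if i!=7 else 12),(0,0,255)); cv2.line(im,(0,p),(4 if i!=7 else 12,p),(0,0,255))
    return im
def rectyaw(r,m,z):
    c=max(cv2.findContours(m.astype(np.uint8),0,2)[0],key=cv2.contourArea)[:,0]
    w=unproj(r,c,z)[:,:2]; b=cv2.minAreaRect((w*1000).astype(np.float32)); return b
E
python3 - <<'E'
from h import *
r=ctrl.read_camera("top")
for t,z in (("pick_box",.075),("stamper",.02)):
    for d in ctrl.masks_of("top",t)[:2]: print(t,d["conf"],rectyaw(r,d["region"],z))
q=ctrl.read_camera("scene")
a=np.vstack([np.hstack([rect(r,.471,.188,.075),rect(r,.58,-.135,.02)])])
cv2.imwrite("pics/rect.png",a)
hsv=cv2.cvtColor(r["pixels"],cv2.COLOR_RGB2HSV)
g=((hsv[...,0]>60)&(hsv[...,0]<90)&(hsv[...,1]>100)); g[:200]=0; g[:,400:]=0;g[280:]=0
print("green",rectyaw(r,g,.075),g.sum())
E
```

```text
pick_box 0.58 ((471.7593688964844, 186.16676330566406), (32.39907455444336, 57.86130142211914), 4.625329494476318)
stamper 0.82 ((575.5912475585938, -130.49392700195312), (97.1106185913086, 55.158912658691406), 1.7179896831512451)
stamper 0.69 ((472.5957946777344, 25.57080841064453), (43.28483581542969, 76.3997573852539), 80.9538345336914)
green ((472.116943359375, 186.97608947753906), (28.774066925048828, 53.653297424316406), 5.256889343261719) 540
```

View pics/rect.png

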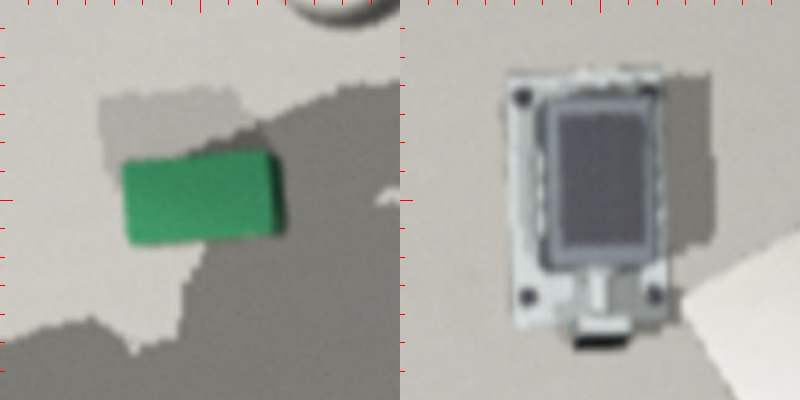

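Rectified view (0.35 mm/px): the carton top is centred near (.471,.188) with yaw about 4.8°. The stamper yaw is about 1.6°, and its head is at y≈-.1355 with the face at x≈.529. All of this agrees with the networks.

```bash
cat >> h.py <<'E'
def go(x,y,z,yaw):
    "print shift and rotvec in tool axes to bring TCP to x,y,z, pointing down, tool y at yaw(deg)"
    s=ctrl.get_state(); T=R.from_quat(s["tcp_rot"]); a=np.radians(yaw)
    ty=np.array([np.cos(a),np.sin(a),0]); tz=np.array([0,0,-1.]); tx=np.cross(ty,tz)
    G=R.from_matrix(np.c_[tx,ty,tz])
    print("d",np.round(T.inv().apply(np.array([x,y,z])-s["eef_pos"]),4),"rv",np.round((T.inv()*G).as_rotvec(),4))
E
python3 - <<'E'
from h import *
go(.471,.188,.15,4.8)
r=ctrl.read_camera("top");q=ctrl.read_camera("scene")
# shelf front edge: planes from both views
def pl(r,a,b):
    p=unproj(r,[a,b],0.); n=np.cross(p[0]-r["xyz"],p[1]-r["xyz"]); n/=np.linalg.norm(n); return n,n@r["xyz"]
n1,d1=pl(r,(0,210),(640,40)); n2,d2=pl(q,(250,0),(640,165))
d=np.cross(n1,n2); p=np.linalg.lstsq(np.array([n1,n2,[0,1,0]]),np.array([d1,d2,-.135]),rcond=None)[0]; print(p,d/np.linalg.norm(d))
E
```

```text
d [-0.3932 -0.3547  0.057 ] rv [ 0.     -0.      1.1832]
[ 0.65370554 -0.135       0.46126916] [ 0.26655623 -0.96356231 -0.02225895]
```

Careful with the scale: shifts go in shares of 0.8 m and turns go in shares of 2 pi rad. That gives: -0.393 m / 0.8 = -0.4913, -0.135 m / 0.8 = -0.1688, 1.183 rad / 6.2832 = 0.1883.

```bash
echo '{"ticks":[[-0.05,-0.045,0,0,0,0.0191,0.65],[-0.1125,-0.1013,0,0,0,0.0446,0.65],[-0.1688,-0.1525,0,0,0,0.0684,0.65],[-0.225,-0.2038,0,0,0,0.0923,0.65],[-0.2813,-0.255,0,0,0,0.1162,0.65],[-0.3375,-0.3063,0,0,0,0.1401,0.65],[-0.3938,-0.3575,0,0,0,0.1639,0.65],[-0.45,-0.4063,0.025,0,0,0.183,0.65],[-0.4913,-0.4438,0.0713,0,0,0.1883,0.65],[-0.4913,-0.4438,0.0713,0,0,0.1883,0.65]]}' | python3 -m inch 60
python3 - <<'E'
from h import *
go(.471,.188,.041,4.8)
E
```

```text
time: 2.25
eef_pos: [0.4697, 0.185, 0.1469]
tcp_rot: [0.679, 0.735, -0.003, -0.002]
contact_force: [-0.1, 0.3, -0.0]
opening: 0.649
finger_force: 0.0
d [0.003  0.0022 0.1059] rv [-0.0061  0.0008 -0.0047]
```

In the tool's units: 0.03 m / 0.8 = 0.0375.

```bash
echo '{"ticks":[[0,0,0.0375,0,0,0,0.65],[0,0,0.0375,0,0,0,0.65],[0,0,0.0375,0,0,0,0.65]]}' | python3 -m inch
python3 - <<'E'
from h import *
go(.471,.188,.041,4.8); print(ctrl.get_state()["eef_pos"])
r=ctrl.read_camera("scene")
p=proj(r,[.471,.188,.075])[0].astype(int)
cv2.imwrite("pics/s1.png",cv2.resize(r["pixels"][p[1]-80:p[1]+60,p[0]-90:p[0]+90,::-1],(720,560),interpolation=cv2.INTER_CUBIC))
E
```

```text
time: 2.62
eef_pos: [0.4712, 0.1887, 0.1214]
tcp_rot: [0.676, 0.737, 0.001, 0.001]
contact_force: [-0.2, 0.2, -0.7]
opening: 0.649
finger_force: 0.0
d [-0.0007 -0.0004  0.0804] rv [ 0.0019 -0.0003  0.0015]
[0.47115777 0.18866634 0.12144538]
```

View pics/s1.png

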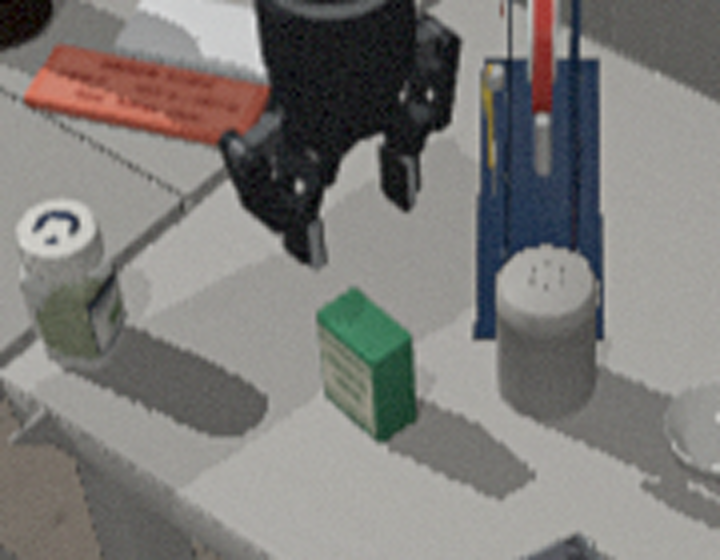

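The fingers at (315,250) and (405,195) straddle the carton at (365,360), clear of the shaker at (548,330).

In the tool's units: 0.078 m / 0.8 = 0.0975, 0.075 m / 0.8 = 0.0938.

```bash
echo '{"ticks":[[0,0,0.0375,0,0,0,0.65],[0,0,0.0688,0,0,0,0.65],[0,0,0.0938,0,0,0,0.65],[0,0,0.0975,0,0,0,0.65],[0,0,0.0975,0,0,0,0.65],[0,0,0.0975,0,0,0,0.65]]}' | python3 -m inch && echo '{"ticks":[[0,0,0,0,0,0,0],[0,0,0,0,0,0,0],[0,0,0,0,0,0,0],[0,0,0,0,0,0,0],[0,0,0,0,0,0,0]]}' | python3 -m inch 60
```

```text
time: 3.42
eef_pos: [0.4718, 0.1881, 0.0435]
tcp_rot: [0.677, 0.736, 0.001, 0.001]
contact_force: [0.5, 0.3, -0.6]
opening: 0.65
finger_force: 0.0
time: 4.05
eef_pos: [0.4718, 0.1879, 0.0431]
tcp_rot: [0.677, 0.736, 0.001, 0.001]
contact_force: [0.2, -0.3, 6.1]
opening: 0.326
finger_force: 60.2
```

In the tool's units: -0.08 m / 0.8 = -0.1, -0.06 m / 0.8 = -0.075.

```bash
echo '{"ticks":[[0,0,-0.025,0,0,0,0],[0,0,-0.075,0,0,0,0],[0,0,-0.1,0,0,0,0],[0,0,-0.1,0,0,0,0]]}' | python3 -m inch 80
python3 - <<'E'
from h import *
go(.465,-.137,.12,-88.4)
E
```

```text
time: 4.55
eef_pos: [0.4714, 0.1879, 0.1231]
tcp_rot: [0.677, 0.736, 0.001, 0.001]
contact_force: [0.1, 0.5, -0.8]
opening: 0.32
finger_force: 79.0
d [-0.3233 -0.0337  0.0029] rv [ 0.0018 -0.0023  1.6269]
```

In the tool's units: -0.323 m / 0.8 = -0.4038, -0.31 m / 0.8 = -0.3875, 1.627 rad / 6.2832 = 0.2589.

```bash
echo '{"ticks":[[-0.0375,-0.0038,0,0,0,0.0239,0],[-0.0875,-0.0088,0,0,0,0.0525,0],[-0.1313,-0.0138,0,0,0,0.0812,0],[-0.175,-0.0188,0,0,0,0.1098,0],[-0.2188,-0.0225,0,0,0,0.1385,0],[-0.2625,-0.0275,0,0,0,0.1671,0],[-0.3063,-0.0325,0,0,0,0.1958,0],[-0.35,-0.0363,0,0,0,0.2244,0],[-0.3875,-0.0413,0,0,0,0.2483,0],[-0.4038,-0.0425,0.0038,0.0003,-0.0003,0.2589,0]]}' | python3 -m inch && echo '{"ticks":[[0,0,0.0375,0,0,0,0],[0,0,0.0375,0,0,0,0],[0,0,0.0375,0,0,0,0]]}' | python3 -m inch
python3 - <<'E'
from h import *
go(.465,-.137,.045,-88.4); print(ctrl.get_state()["tcp_rot"])
for t in ("pick_box","stamp_face"):
  for c in ("top","scene"):
    r=ctrl.read_camera(c)
    print(c,t,[(round(d["conf"],2),np.round(d["position"],4)) for d in ctrl.mark_of(c,t)])
r=ctrl.read_camera("scene"); p=proj(r,[.5,-.137,.04])[0].astype(int)
cv2.imwrite("pics/s2.png",cv2.resize(r["pixels"][p[1]-80:p[1]+60,p[0]-90:p[0]+90,::-1],(720,560),interpolation=cv2.INTER_CUBIC))
r=ctrl.read_camera("top"); cv2.imwrite("pics/t2.png",rect(r,.5,-.137,.02,n=560))
E
```

```text
time: 5.8
eef_pos: [0.4626, -0.1379, 0.117]
tcp_rot: [1.0, 0.012, -0.003, -0.001]
contact_force: [0.9, -0.5, -1.0]
opening: 0.323
finger_force: 79.0
time: 6.18
eef_pos: [0.4634, -0.1365, 0.0885]
tcp_rot: [1.0, 0.014, -0.002, -0.0]
contact_force: [-0.1, -0.3, -1.1]
opening: 0.323
finger_force: 79.0
d [0.0018 0.0005 0.0435] rv [-0.0008  0.0039  0.0001]
[ 9.99899654e-01  1.40239335e-02 -1.96989717e-03 -3.60980730e-04]
top pick_box [(0.68, array([ 0.4634, -0.1373,  0.0484]))]
scene pick_box [(0.93, array([ 0.4643, -0.1404,  0.047 ]))]
top stamp_face [(0.63, array([0.4359, 0.0256, 0.0157])), (0.5, array([ 0.527 , -0.1351,  0.0166]))]
scene stamp_face [(0.58, array([ 0.5246, -0.1373,  0.0225])), (0.38, array([0.4344, 0.0286, 0.0082])), (0.33, array([0.567 , 0.1418, 0.0062]))]
```

View pics/s2.png

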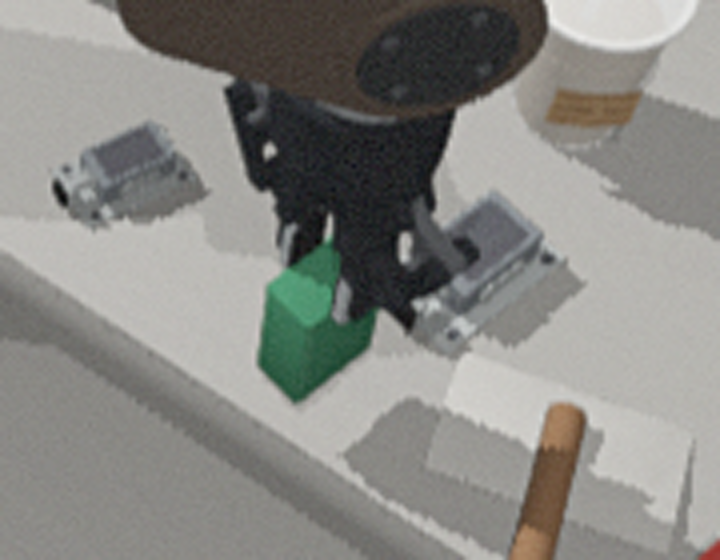

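The carton is held upright at about (310,330), short of the stamper head at (425,315). I'll lower it, then approach along tool +x.

In the tool's units: 0.0435 m / 0.8 = 0.0544, 0.038 m / 0.8 = 0.0475.

```bash
echo '{"ticks":[[0,0,0.025,0,0,0,0],[0,0,0.0475,0,0,0,0],[0,0,0.0544,0,0,0,0],[0,0,0.0544,0,0,0,0]]}' | python3 -m inch && echo '{"ticks":[[0.015,0,0,0,0.0003,0,0],[0.03,0,0,0,0.0006,0,0],[0.0325,0,0,0,0.0006,0,0],[0.0325,0,0,0,0.0006,0,0],[0.0325,0,0,0,0.0006,0,0]]}' | python3 -m inch
python3 - <<'E'
from h import *
s=ctrl.get_state(); print(s["eef_pos"],R.from_quat(s["tcp_rot"]).as_matrix().round(4)); go(.4934,-.137,.0445,-88.4)
E
```

```text
time: 7.18
eef_pos: [0.4636, -0.1369, 0.0454]
tcp_rot: [1.0, 0.014, -0.002, -0.0]
contact_force: [-0.4, 0.9, 0.4]
opening: 0.32
finger_force: 79.0
time: 7.8
eef_pos: [0.4894, -0.1361, 0.0453]
tcp_rot: [1.0, 0.014, 0.0, -0.0]
contact_force: [-0.7, 0.4, -0.7]
opening: 0.318
finger_force: 79.0
[ 0.48941864 -0.13608008  0.04528551] [[ 9.996e-01  2.790e-02  9.000e-04]
 [ 2.790e-02 -9.996e-01  2.000e-04]
 [ 9.000e-04 -2.000e-04 -1.000e+00]]
d [0.004  0.001  0.0008] rv [-0.0002 -0.0009 -0.0001]
```

In the tool's units: 0.008 m / 0.8 = 0.01, 0.004 m / 0.8 = 0.005.

```bash
echo '{"ticks":[[0.005,0.0006,0.0006,0,0,0,0],[0.01,0.0006,0.0006,0,0,0,0],[0.01,0.0006,0.0006,0,0,0,0],[0.01,0.0006,0.0006,0,0,0,0]]}' | python3 -m inch; echo '{"ticks":[[0.0025,0,0,0,0,0,0],[0.005,0,0,0,0,0,0],[0.005,0,0,0,0,0,0],[0.005,0,0,0,0,0,0]]}' | python3 -m inch; echo '{"ticks":[[0.0025,0,0,0,0,0,0],[0.0038,0,0,0,0,0,0],[0.0038,0,0,0,0,0,0],[0.0038,0,0,0,0,0,0]]}' | python3 -m inch
```

```text
time: 8.3
eef_pos: [0.4977, -0.1365, 0.0449]
tcp_rot: [1.0, 0.014, 0.001, 0.0]
contact_force: [0.1, 0.5, -1.1]
opening: 0.319
finger_force: 79.0
time: 8.8
eef_pos: [0.5016, -0.1363, 0.0449]
tcp_rot: [1.0, 0.014, 0.001, -0.0]
contact_force: [-0.6, -0.0, -0.5]
opening: 0.317
finger_force: 79.1
time: 9.3
eef_pos: [0.5045, -0.1362, 0.0449]
tcp_rot: [1.0, 0.014, 0.0, -0.0]
contact_force: [-3.0, -0.2, 1.1]
opening: 0.319
finger_force: 79.2
```

In the tool's units: 0.002 m / 0.8 = 0.0025, 0.001 m / 0.8 = 0.0013.

```bash
echo '{"ticks":[[0.0013,0,0,0,0,0,0],[0.0025,0,0,0,0,0,0],[0.0025,0,0,0,0,0,0],[0.0025,0,0,0,0,0,0]]}' | python3 -m inch; echo '{"ticks":[[0.0013,0,0,0,0,0,0],[0.0025,0,0,0,0,0,0],[0.0025,0,0,0,0,0,0],[0.0025,0,0,0,0,0,0]]}' | python3 -m inch
python3 - <<'E'
from h import *
f=[]
for i in range(8):
    r=ctrl.read_camera("scene"); f.append(ctrl.get_state()["contact_force"])
print(np.mean(f,0),np.std(f,0),ctrl.get_state()["eef_pos"],ctrl.get_state()["wrist_torque"])
for d in ctrl.mark_of("scene","pick_box")[:1]+ctrl.mark_of("scene","stamp_face")[:2]: print(d)
p=proj(r,[.53,-.137,.03])[0].astype(int)
cv2.imwrite("pics/s3.png",cv2.resize(r["pixels"][p[1]-60:p[1]+45,p[0]-68:p[0]+67,::-1],(720,560),interpolation=cv2.INTER_CUBIC))
E
```

```text
time: 9.8
eef_pos: [0.5066, -0.1362, 0.0449]
tcp_rot: [1.0, 0.014, 0.001, -0.0]
contact_force: [-3.6, 0.2, 1.2]
opening: 0.32
finger_force: 79.2
time: 10.3
eef_pos: [0.5086, -0.1361, 0.0449]
tcp_rot: [1.0, 0.014, 0.001, -0.0]
contact_force: [-4.5, 0.2, 1.2]
opening: 0.323
finger_force: 79.3
[-4.20929745  0.52631037  1.91564476] [0.3918675  0.26248782 0.43492521] [ 0.50865055 -0.13613136  0.04494804] [ 0.12285065  0.8699621  -0.01527259]
{'position': [0.5082, -0.1368, -0.0032], 'conf': 0.87}
{'position': [0.4351, 0.03, 0.0116], 'conf': 0.56}
```

View pics/s3.png

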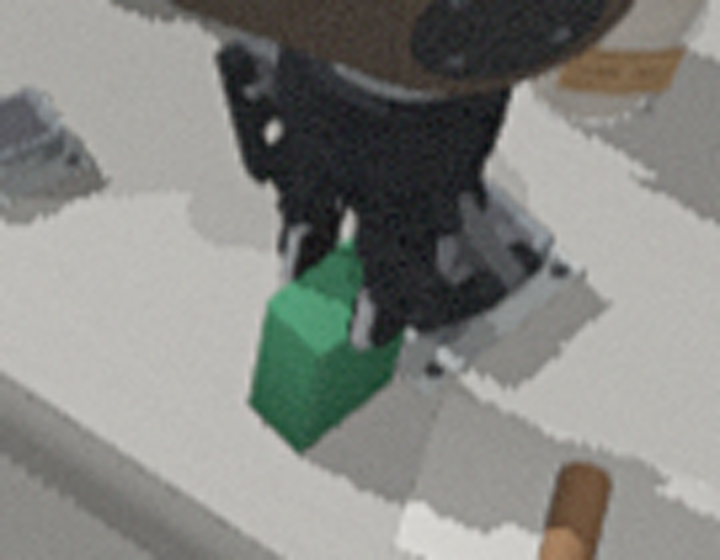

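The carton stays upright against the head, which is hidden near (410,350). The force of about 4.2 N means it is roughly 6.5 mm in.

```bash
cat > f.py <<'E'
from h import *
f=[]
for i in range(8):
    ctrl.read_camera("scene"); f.append(ctrl.get_state()["contact_force"])
s=ctrl.get_state(); print(np.mean(f,0).round(2),s["eef_pos"].round(4),R.from_quat(s["tcp_rot"]).as_matrix()[:,2].round(4),s["wrist_torque"].round(2))
E
echo '{"ticks":[[0.0013,0,0,0,0,0,0],[0.0025,0,0,0,0,0,0],[0.0025,0,0,0,0,0,0],[0.0025,0,0,0,0,0,0]]}' | python3 -m inch|sed -n 4p; python3 f.py;  echo '{"ticks":[[0.001,0,0,0,0,0,0],[0.001,0,0,0,0,0,0],[0.001,0,0,0,0,0,0]]}' | python3 -m inch|sed -n 4p; python3 f.py
```

```text
contact_force: [-5.2, 1.0, 1.9]
[-4.83  0.36  2.05] [ 0.5106 -0.1361  0.0449] [ 1.2e-03  1.0e-04 -1.0e+00] [ 0.12  0.98 -0.  ]
contact_force: [-5.2, -0.1, 2.2]
[-5.45  0.76  2.3 ] [ 0.5113 -0.1361  0.045 ] [ 1.e-03  1.e-04 -1.e+00] [0.12 1.08 0.03]
```

In the tool's units: 0.0008 m / 0.8 = 0.001.

```bash
echo '{"ticks":[[0.001,0,0,0,0,0,0],[0.001,0,0,0,0,0,0],[0.001,0,0,0,0,0,0]]}' | python3 -m inch|sed -n 4p; python3 f.py
```

```text
contact_force: [-5.4, 0.3, 2.5]
[-5.45  0.09  2.2 ] [ 0.512  -0.1361  0.045 ] [ 7.e-04  0.e+00 -1.e+00] [ 0.09  1.11 -0.02]
```

In the tool's units: 0.0004 m / 0.8 = 0.0005.

```bash
echo '{"ticks":[[0.0005,0,0,0,0,0,0],[0.0005,0,0,0,0,0,0],[0.0005,0,0,0,0,0,0]]}' | python3 -m inch|sed -n 4p; python3 f.py; echo '{"ticks":[[-0.0063,0,0,0,0,0,0],[-0.0188,0,0,0,0,0,0],[-0.0438,0,0,0,0,0,0],[-0.0688,0,0,0,0,0,0],[-0.0688,0,0,0,0,0,0],[-0.0688,0,0,0,0,0,0]]}' | python3 -m inch; python3 f.py
```

```text
contact_force: [-5.5, -0.2, 1.6]
[-5.72  0.86  2.05] [ 0.5124 -0.1361  0.0449] [ 6.e-04  0.e+00 -1.e+00] [0.11 1.11 0.  ]
time: 14.78
eef_pos: [0.4592, -0.1382, 0.0457]
tcp_rot: [1.0, 0.014, 0.003, 0.001]
contact_force: [0.6, 0.2, -0.7]
opening: 0.321
finger_force: 79.1
[-0.07 -0.09 -0.39] [ 0.458  -0.1376  0.0449] [ 0.0016 -0.     -1.    ] [0.06 0.02 0.01]
```

In the tool's units: -1.571 rad / 6.2832 = -0.25.

```bash
echo '{"ticks":[[0,0,0,0,0,-0.0286,0],[0,0,0,0,0,-0.0573,0],[0,0,0,0,0,-0.0859,0],[0,0,0,0,0,-0.1146,0],[0,0,0,0,0,-0.1432,0],[0,0,0,0,0,-0.1719,0],[0,0,0,0,0,-0.2005,0],[0,0,0,0,0,-0.2292,0],[0,0,0,0,0,-0.25,0],[0,0,0,0,0,-0.25,0]]}' | python3 -m inch | head -3
echo '{"ticks":[[0,0,0,0,0,0,0],[0,0,0,0,0,0,0]]}' | python3 -m inch | head -3
python3 - <<'E'
from h import *
go(.475,-.138,.045,1.6)
tiles=[]
for c in ("top","scene"):
    r=ctrl.read_camera(c)
    for t in ("pick_box","stamp_face"): print(c,t,[(round(d["conf"],2),np.round(d["position"],4)) for d in ctrl.mark_of(c,t)])
    hsv=cv2.cvtColor(r["pixels"],cv2.COLOR_RGB2HSV)
    g=((hsv[...,0]>60)&(hsv[...,0]<90)&(hsv[...,1]>80)); p=proj(r,[.46,-.137,.04])[0].astype(int)
    m=np.zeros_like(g); m[p[1]-50:p[1]+50,p[0]-50:p[0]+50]=1; print(c,"green",(g&m).sum())
    im=r["pixels"][:,:,::-1].copy(); im=cv2.resize(im[p[1]-50:p[1]+50,p[0]-35:p[0]+35],(400,571),interpolation=cv2.INTER_CUBIC)
    # overlay expected carton wireframe
    s=ctrl.get_state(); e=s["eef_pos"]; a=np.radians(1.6)
    X=np.array([np.cos(a),np.sin(a),0]);Y=np.array([-np.sin(a),np.cos(a),0])
    K=lambda q:tuple(((proj(r,q)[0]-p+[35,50])*400/70).astype(int).tolist())
    C=[[e*[1,1,0]+sx*.015*X+sy*.026*Y+[0,0,z] for sx,sy in((1,1),(1,-1),(-1,-1),(-1,1))] for z in (.002,.077)]
    for i in range(4):
        for A,B in((C[0][i],C[0][(i+1)%4]),(C[1][i],C[1][(i+1)%4]),(C[0][i],C[1][i])): cv2.line(im,K(A),K(B),(0,0,255),1)
    tiles.append(im)
cv2.imwrite("pics/c4.png",np.hstack(tiles))
E
```

```text
time: 16.42
eef_pos: [0.4578, -0.1376, 0.0449]
tcp_rot: [0.698, 0.716, 0.001, 0.001]
time: 16.68
eef_pos: [0.4578, -0.1376, 0.0449]
tcp_rot: [0.698, 0.717, 0.001, 0.001]
d [-0.0008  0.0172 -0.    ] rv [ 0.0016  0.0001 -0.001 ]
top pick_box [(0.48, array([ 0.4593, -0.1347,  0.0071]))]
top stamp_face [(0.53, array([0.4364, 0.0276, 0.016 ])), (0.43, array([ 0.5284, -0.1351,  0.0195]))]
top green 204
scene pick_box [(0.93, array([ 4.581e-01, -1.357e-01,  3.000e-04]))]
scene stamp_face [(0.68, array([ 0.5236, -0.1358,  0.0187])), (0.42, array([0.4327, 0.0313, 0.0123]))]
scene green 331
```

View pics/c4.png

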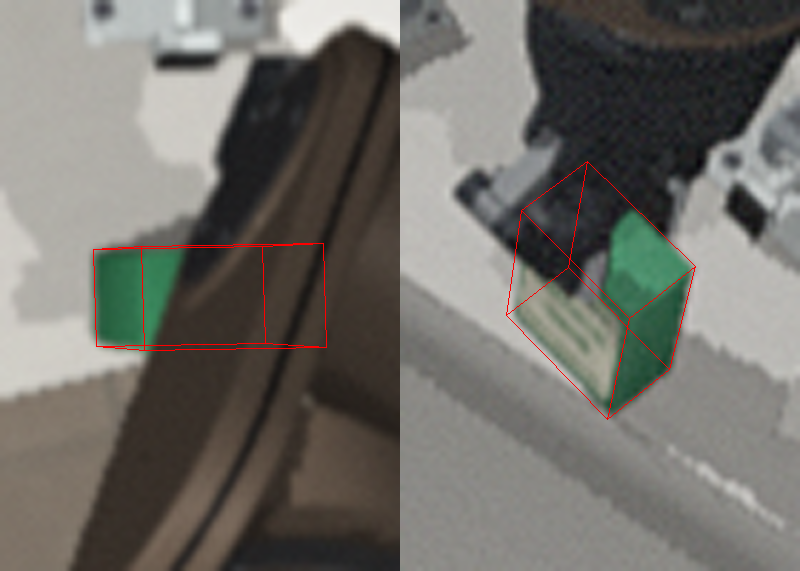

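The predicted wireframe matches the carton in both views (top: left edge at (95,300); scene: lower corner at (607,418)). So the carton is upright and centred on the TCP. Now I'll press the broad side along tool +y.

In the tool's units: 0.05 m / 0.8 = 0.0625, 0.03 m / 0.8 = 0.0375.

```bash
echo '{"ticks":[[0,0.0188,0,0,0,0,0],[0,0.0375,0,0,0,0,0],[0,0.0525,0,0,0,0,0],[0,0.0625,0,0,0,0,0],[0,0.0625,0,0,0,0,0],[0,0.0625,0,0,0,0,0]]}' | python3 -m inch; python3 f.py; echo '{"ticks":[[0,0.0025,0,0,0,0,0],[0,0.005,0,0,0,0,0],[0,0.0075,0,0,0,0,0],[0,0.01,0,0,0,0,0],[0,0.01,0,0,0,0,0]]}' | python3 -m inch|sed -n 4p; python3 f.py
```

```text
time: 17.73
eef_pos: [0.5073, -0.136, 0.0447]
tcp_rot: [0.697, 0.717, 0.0, 0.0]
contact_force: [-0.2, -0.7, -0.4]
opening: 0.317
finger_force: 79.1
[ 0.22 -0.13 -1.26] [ 0.5076 -0.1363  0.0451] [ 1.6e-03 -1.0e-04 -1.0e+00] [-0.02 -0.02  0.05]
contact_force: [-2.1, 0.2, 1.5]
[-2.62 -0.39 -0.02] [ 0.5154 -0.1359  0.0448] [ 8.e-04  2.e-04 -1.e+00] [-0.11  0.64 -0.03]
```

In the tool's units: 0.005 m / 0.8 = 0.0063, 0.004 m / 0.8 = 0.005.

```bash
echo '{"ticks":[[0,0.0025,0,0,0,0,0],[0,0.005,0,0,0,0,0],[0,0.0063,0,0,0,0,0],[0,0.0063,0,0,0,0,0]]}' | python3 -m inch|sed -n 4p; python3 f.py; echo '{"ticks":[[0,0.0013,0,0,0,0,0],[0,0.0019,0,0,0,0,0],[0,0.0019,0,0,0,0,0]]}' | python3 -m inch|sed -n 4p; python3 f.py
```

```text
contact_force: [-3.9, -0.8, -0.1]
[-4.54 -0.04 -0.42] [ 0.5205 -0.1357  0.0448] [ 9.e-04  2.e-04 -1.e+00] [-0.06  1.11 -0.02]
contact_force: [-5.7, 0.2, 0.1]
[-5.16 -0.18 -0.71] [ 0.5219 -0.1357  0.0448] [ 5.e-04  3.e-04 -1.e+00] [-0.06  1.18 -0.02]
```

In the tool's units: 0.0006 m / 0.8 = 0.0008.

```bash
echo '{"ticks":[[0,0.0008,0,0,0,0,0],[0,0.0008,0,0,0,0,0],[0,0.0008,0,0,0,0,0]]}' | python3 -m inch|sed -n 4p; python3 f.py
```

```text
contact_force: [-6.3, -0.5, -0.4]
[-5.21 -0.11 -0.02] [ 0.5224 -0.1357  0.0448] [ 3.e-04  2.e-04 -1.e+00] [-0.1   1.24 -0.04]
```

In the tool's units: 0.0004 m / 0.8 = 0.0005.

```bash
echo '{"ticks":[[0,0.0005,0,0,0,0,0],[0,0.0005,0,0,0,0,0],[0,0.0005,0,0,0,0,0]]}' | python3 -m inch|sed -n 4p; python3 f.py; echo '{"ticks":[[0,-0.0063,0,0,0,0,0],[0,-0.0188,0,0,0,0,0],[0,-0.0438,0,0,0,0,0],[0,-0.0688,0,0,0,0,0],[0,-0.0688,0,0,0,0,0]]}' | python3 -m inch | head -3;  echo '{"ticks":[[0,0,-0.025,0,0,0,0],[0,0,-0.075,0,0,0,0],[0,0,-0.125,0,0,0,0],[0,0,-0.175,0,0,0,0],[0,0,-0.2,0,0,0,0],[0,0,-0.21,0,0,0,0],[0,0,-0.21,0,0,0,0],[0,0,-0.21,0,0,0,0]]}' | python3 -m inch
```

```text
contact_force: [-6.4, -0.0, -0.1]
[-6.   -0.27  0.04] [ 0.5227 -0.1357  0.0448] [-2.e-04  3.e-04 -1.e+00] [-0.02  1.37 -0.01]
time: 23.0
eef_pos: [0.4691, -0.1378, 0.0459]
tcp_rot: [0.698, 0.716, 0.002, 0.003]
time: 24.0
eef_pos: [0.4676, -0.137, 0.2116]
tcp_rot: [0.697, 0.717, 0.0, -0.0]
contact_force: [-0.7, -0.6, -0.5]
opening: 0.316
finger_force: 79.4
```

```bash
python3 f.py
python3 - <<'E'
from h import *
for c in ("scene",):
    r=ctrl.read_camera(c); s=ctrl.get_state(); e=s["eef_pos"]; a=np.radians(1.6)
    print([(d["conf"],d["position"]) for d in ctrl.mark_of(c,"pick_box")])
    for t in ("pepper_shaker","spice_jar","sauce_dish"): print(t,[np.round(d["position"],3) for d in ctrl.mark_of(c,t)][:1])
    p=proj(r,e)[0].astype(int)
    im=cv2.resize(r["pixels"][p[1]-50:p[1]+70,p[0]-70:p[0]+70,::-1],(560,480),interpolation=cv2.INTER_CUBIC)
    X=np.array([np.cos(a),np.sin(a),0]);Y=np.array([-np.sin(a),np.cos(a),0])
    K=lambda q:tuple(((proj(r,q)[0]-p+[70,50])*4).astype(int).tolist())
    b=e-[0,0,.043]
    C=[[b+sx*.015*X+sy*.026*Y+[0,0,z] for sx,sy in((1,1),(1,-1),(-1,-1),(-1,1))] for z in (0,.075)]
    for i in range(4):
        for A,B in((C[0][i],C[0][(i+1)%4]),(C[1][i],C[1][(i+1)%4]),(C[0][i],C[1][i])): cv2.line(im,K(A),K(B),(0,0,255),1)
    cv2.imwrite("pics/e5.png",im)
E
```

```text
[ 0.15  0.11 -0.99] [ 0.4679 -0.1373  0.2127] [ 1.1e-03  2.0e-04 -1.0e+00] [ 0.02 -0.    0.03]
[(0.62, [0.4686, -0.1358, 0.1652])]
pepper_shaker [array([0.567, 0.144, 0.004])]
spice_jar [array([0.364, 0.335, 0.   ])]
sauce_dish [array([0.617, 0.041, 0.001])]
```

View pics/e5.png

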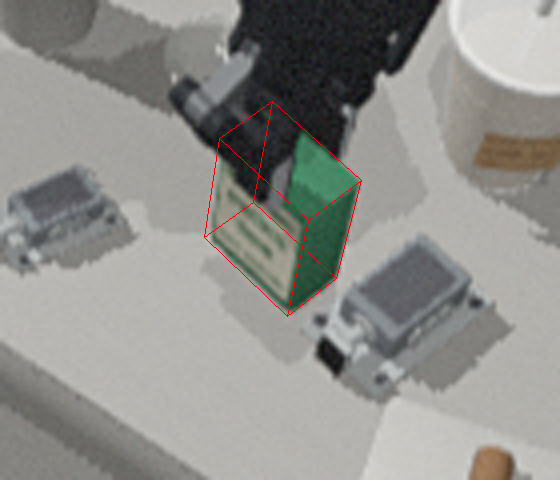

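The carton is level at a height of 0.17 m and matches the wireframe (lower corner at (288,315)). The head is back out at (330,352), and the bystanders have not moved. Now I'll hold still and hand in.

```bash
for i in 1 2 3; do echo '{"ticks":[[0,0,0,0,0,0,0],[0,0,0,0,0,0,0],[0,0,0,0,0,0,0],[0,0,0,0,0,0,0],[0,0,0,0,0,0,0],[0,0,0,0,0,0,0],[0,0,0,0,0,0,0],[0,0,0,0,0,0,0]]}' | python3 -m inch | head -2; done; python3 -c "
from plant import ctrl
print(ctrl.sign_off())"
```

```text
time: 25.65
eef_pos: [0.468, -0.1373, 0.2129]
time: 26.65
eef_pos: [0.468, -0.1373, 0.2129]
time: 27.65
eef_pos: [0.468, -0.1373, 0.213]
the job is handed in; nothing more can be done
None
```

I pressed the carton on a narrow side and then a broad side until the spring force showed the head in to about its stop (5.7 N and 6.0 N), then held it level about 17 cm up for 3 s and handed in at 27.7 s; the shaker, spice jar and sauce dish have not moved.

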